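# Open the guarded laser shutter onto the sample and hold it

## Task

Two laser modules stand on the optical table: one is aimed at the sample cell (the glass cuvette), the other at the beam stop. On the module aimed at the sample cell, first flip the safety catch up and over past upright, then pull the spring-loaded shutter lever it guards all the way back towards the robot and keep holding it there: finish while still holding the lever open. Leave the other module's catch and lever alone, and do not disturb the loose things on the table.

Things in the scene. Friction and masses are not known exactly. Their poses are not given: they have to be found in the camera images.
- shutter_a: Laser module: white box fixed to the table, 150 mm along its x, 90 along y, 60 high, origin at the centre of its underside. +x (away from the robot, within 0.35 rad) is the beam direction, where a black snout 28 mm across, 20 mm long sticks out at 35 mm height. On top stand the lever, the safety catch on the lever's -x side, and the catch's hinge post at (-22, 39), 26 x 12 mm, top at 100 mm.
- lever_a (a joint): Shutter lever of shutter_a, rad. Pivot axis along the module's y through (10, 0, 40) mm of its frame. 0 = closed, leaning 0.4 rad to the module's +x; grows as it is pulled to -x (towards the robot), stop at 0.75 (fully open). A spring returns it: 2 N at the crossbar at the start, 6.5 N at the stop; it snaps shut if let go. With the catch down it stops at 0.1 to 0.15 rad.
- lever_a_grip (a point): Centre of the black crossbar on top of lever_a: round bar 16 mm thick, 34 mm long along the module's y, 90 mm from the pivot axis; closed it lies at (45, 0, 123) mm in the module's frame, fully open at (-21, 0, 125) mm. The lever below it is a flat steel bar, 10 mm along x, 14 mm wide.
- catch_a (a joint): Safety catch of shutter_a, rad. Hinge axis along the module's x through (-22, 39, 90) mm of its frame. 0 = down: its bar lies to -y across the front of the lever, a tongue at its middle reaching +x to block the lever. Grows as the free end is lifted up and over to +y: 1.57 upright, stop at 2.4. Stiff hinge, stays where left (0.5 N at the tab). Starts at 0 to 0.2.
- catch_a_tab (a point): Centre of the black finger tab at the free end of catch_a: 12 mm thick along the module's x (gripped across this it can turn between the pads), 18 mm along the bar, 22 mm high; 78 mm from the hinge axis along the bar, 5 mm to the bar's upper side. Catch down: at (-22, -39, 95) mm in the module's frame.
- shutter_b: Laser module: white box fixed to the table, 150 mm along its x, 90 along y, 60 high, origin at the centre of its underside. +x (away from the robot, within 0.35 rad) is the beam direction, where a black snout 28 mm across, 20 mm long sticks out at 35 mm height. On top stand the lever, the safety catch on the lever's -x side, and the catch's hinge post at (-22, 39), 26 x 12 mm, top at 100 mm.
- lever_b (a joint): Shutter lever of shutter_b, rad. Pivot axis along the module's y through (10, 0, 40) mm of its frame. 0 = closed, leaning 0.4 rad to the module's +x; grows as it is pulled to -x (towards the robot), stop at 0.75 (fully open). A spring returns it: 2 N at the crossbar at the start, 6.5 N at the stop; it snaps shut if let go. With the catch down it stops at 0.1 to 0.15 rad.
- lever_b_grip (a point): Centre of the black crossbar on top of lever_b: round bar 16 mm thick, 34 mm long along the module's y, 90 mm from the pivot axis; closed it lies at (45, 0, 123) mm in the module's frame, fully open at (-21, 0, 125) mm. The lever below it is a flat steel bar, 10 mm along x, 14 mm wide.
- catch_b (a joint): Safety catch of shutter_b, rad. Hinge axis along the module's x through (-22, 39, 90) mm of its frame. 0 = down: its bar lies to -y across the front of the lever, a tongue at its middle reaching +x to block the lever. Grows as the free end is lifted up and over to +y: 1.57 upright, stop at 2.4. Stiff hinge, stays where left (0.5 N at the tab). Starts at 0 to 0.2.
- catch_b_tab (a point): Centre of the black finger tab at the free end of catch_b: 12 mm thick along the module's x (gripped across this it can turn between the pads), 18 mm along the bar, 22 mm high; 78 mm from the hinge axis along the bar, 5 mm to the bar's upper side. Catch down: at (-22, -39, 95) mm in the module's frame.
- sample_cell: Sample cell: a clear square glass cuvette 12.5 mm wide and 45 mm tall with a white cap, in a small black four-post holder on an aluminium base plate 60 x 60 x 12 mm; 76 mm high in all. Fixed. Stands 145 to 170 mm in front (+x) of the origin of one of the modules, in its beam. Origin at the centre of its underside.
- beam_stop: Beam stop: a black finned solid block about 50 x 50 x 50 mm on the same kind of 60 x 60 mm base plate, 64 mm high in all. Fixed. Stands in front of the other module. Origin at the centre of its underside.
- hex_driver: Loose hand driver, 170 mm long, lying along its own x on the table between the modules, origin under its middle. Bystander.
- lens_mount: Loose round lens in a black mount (42 mm across) on a short post and foot 34 x 50 mm, 71 mm high, standing between the two modules. Origin at the centre of its underside. Bystander.
- optic_tin: Loose round optics tin, 62 mm across, 24 mm high, standing to the robot's right of the modules. Origin at the centre of its underside. Bystander.
There are look-alikes about, which are no part of the job. What is shaped like the shutter_a but turquoise is not meant. What is shaped like the shutter_b but pink or turquoise is not meant.

How it is judged:
By the outcome, as a careful person would: the job done as asked, in the order asked, and still so for the second after the job is handed in, while the arm keeps its last pose, push and grip.
It also fails if it takes over 48 s, if anything falls off the work surface, if the arm or the gripper's body presses on something with over 40 N, if the wrist force passes 120 N, or if a joint passes its speed limit or range.

## Robot

A 7-joint arm with a two-finger parallel gripper is mounted at the origin on the work surface. World frame = base frame: x ahead of the robot, y to its left, z up, the work surface at z = 0. Lengths are in m, angles in rad, forces in N, time in s.
With the tool pointing down it reaches from about 0.425 to 0.925 m from the base axis. Payload 6.8 kg.
Tool frame: the origin (TCP) lies at the very end of the fingers, on their centre line; the grasp point (between the pads) lies 19 mm behind it; z points along the fingers, y is the line along which they close (so a half turn about z gives the same grasp; the last joint's range is limited). The gripper opens to 85 mm and grips with 20 to 120 N. Pads are 22 mm wide; open, the fingers measure 114 mm over their backs; the gripper's body (76 mm by 85 mm) begins 54 mm behind the grasp point. The pads swing forward as they close: fully open they stand 13 mm farther back than shut.
Start: joints at [-1.241, 0.477, 0.022, 1.555, -0.011, 1.109, -0.083], TCP at [0.286, 0.611, 0.231] pointing down, gripper open.
Joint ranges: [-2.96, 2.96], [-0.34, 2.1], [-1.41, 1.46], [0.24, 2.44], [-1.37, 4.51], [0.17, 1.92], [-2.96, 2.96]. Speed limits (rad/s): [2.39, 2.39, 3.14, 3.14, 3.14, 3.14, 3.14].

## Interface

Orientations are given as a unit quaternion [w, x, y, z].
In Python, from station import * gives the robot as it stands.
- The arm moves only by the tool jog_arm, never from a script. Its argument "moves" is one flat list of numbers, 7 for each row, row after row: the shift along the tool's x, y, z normalised to -1 to 1, where 1 is 20 mm, then the turn, a rotation vector about the tool's x, y, z normalised to -1 to 1, where 1 is 4 degrees, then the opening, from 0 (shut) to 1 (fully open). In form: [x, y, z, rx, ry, rz, claw, x, y, z, rx, ry, rz, claw, ...]. A call has exactly 8 rows; each row shifts and turns the commanded pose from where the row before left it, along the tool's axes as they then stand; what a row does not reach is not made up. A row lasts 1/12 s, in which the tool goes at most 41.7 mm and 7.16 degrees, less where a joint would pass 70% of its speed; a pose out of reach is approached as far as the arm can. A call with a number of a shift or a turn outside -1 to 1 is refused whole. A call with a gripper value outside its range is refused whole. The fingers move at their own pace and stop on an object; "grip_force" is the grip in N (left out, the last holds). Time passes only in rows, so rows that do not move let the fingers close, or fill a call up. It gives the time, the measured TCP pose, the force, the opening and the grip force at its end, in the units of the state.
- get_obs(): the state, without advancing time (a new reading comes with each control period).
- read_camera(name): name is "scene" or "top" or "wrist"; returns a dict with "color" (400x640x3 uint8, blue, green, red), "fx", "fy", "cx", "cy" (pixels), "rvec" (rotation vector, rad) and "tvec" (3), from world to camera coordinates, as OpenCV has them. Camera axes: x right, y down, z forward; pixel columns grow to the right and rows downward; lengths in m; the calibration is good to about 2 mm. The wrist camera is an equidistant fisheye: a pixel r from the principal point sees the ray r / f radians off the axis. A picture is of the moment at which its call begins. There is no depth.
- hand_in(): hands the job in; it is judged then, once.
The state is a dict: "t": time; "q": joint angles; "joint_vel": joint speeds; "joint_torque": joint torques, N m; "eef_pos": TCP position; "tool_rot": TCP orientation; "contact_force": force on the tool from outside, world axes, zero at the start; "torque": the same for the moment, N m; "gripper_width": opening from 0.0 (shut) to 1.0 (fully open); "grasp_force": force on a finger pad.
Only numpy, scipy, OpenCV 4.12 (cv2) and the standard library are available. Lean on these libraries where they do the work, as an engineer would, in place of code of your own. Each camera call takes 0.05 s, during which the arm holds its last target. There are 200 camera calls.

## Working session

There is one attempt and no reset: what is moved stays moved. The work goes in short steps, Python scripts to look and compute and a tool call to move; the robot and the scene stay as the last step left them, time stands still between calls to the robot, and variables do not carry over. Pictures are saved under pics/ and viewed, at most 10 in all, crops included, and the job is handed in when it is done.

Besides the shell and the picture viewer there is one more tool, called after ">>>" as name(argument=value, ...) on one line, values as JSON. jog_arm: Moves the arm, as the interface text tells. Scaled input: -1 to 1 covers 20 mm each way for a shift and 4 degrees each way for a turn. Its arguments: {"type":"object","properties":{"moves":{"type":"array"},"grip_force":{"type":"number"}},"required":["moves"]}

```bash
mkdir -p pics
python3 - <<'E'
from station import *
import cv2,pickle
o=get_obs();print(o)
for n in("scene","top"):
    c=read_camera(n);pickle.dump(c,open(n+".pkl","wb"));cv2.imwrite(f"pics/{n}.png",c["color"]);print({k:v for k,v in c.items() if k!="color"})
E
```

```text
{'t': 0.0, 'q': array([-1.24110564,  0.47781699,  0.0223231 ,  1.55644454, -0.01150201,
        1.10930106, -0.08310136]), 'joint_vel': array([ 3.63883960e-04,  1.07748438e-03,  1.31882214e-04,  1.56566900e-03,
       -8.62442873e-05,  3.03392317e-04,  1.22352318e-04]), 'joint_torque': array([ 2.90446669e-04, -5.96472967e+01,  1.60828885e+00, -2.81193334e+01,
        1.25757518e-02,  9.57451179e-03,  3.39736653e-05]), 'eef_pos': array([0.28591211, 0.6108041 , 0.23031699]), 'tool_rot': array([-1.36963788e-04,  2.17134680e-01,  9.76141221e-01, -9.10777792e-04]), 'contact_force': array([0.73522316, 0.13888699, 0.89489122]), 'torque': array([ 0.06760964,  0.07222037, -0.02865791]), 'grasp_force': 0.0, 'gripper_width': 1.0041234435499415}
{'fx': 438.2546567080308, 'fy': 438.2546567080308, 'cx': 315.42842817410803, 'cy': 198.90982050417531, 'rvec': array([ 1.63199519,  1.96578305, -0.76965625]), 'tvec': array([ 0.11973473, -0.28722728,  1.58442617])}
{'fx': 508.0963031079864, 'fy': 508.0963031079864, 'cx': 324.1640346894856, 'cy': 202.79198846240774, 'rvec': array([ 2.20288852, -2.18023237,  0.08191702]), 'tvec': array([-0.05494158,  0.51490759,  1.5209538 ])}
```

View pics/top.png

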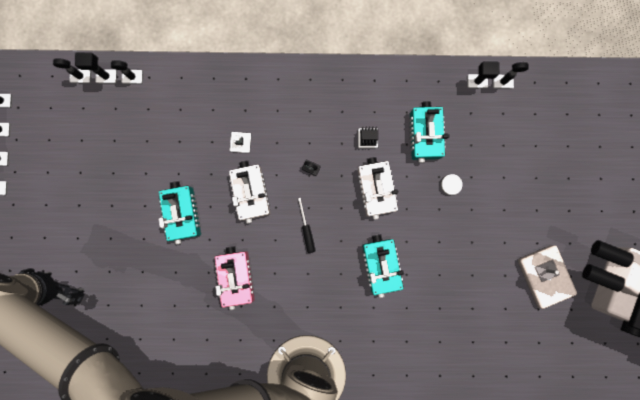

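View pics/scene.png

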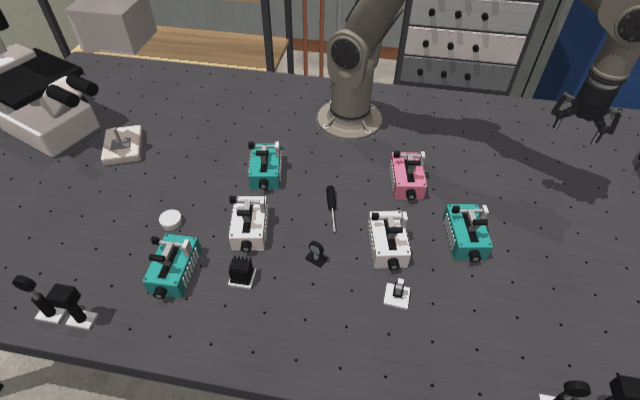

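Candidates in the top view:
- White module at (249,193), with the cuvette plate in front at (240,142).
- White module at (378,188), with the black beam stop at (368,138).
- Turquoise look-alikes at (179,212), (383,266) and (429,132).
- Pink look-alike at (234,278).

The description picks the white module at (249,193), which is (390,240) in the scene view. I'll check it in one close crop.

Run:
```python
import cv2,pickle,numpy as np
t=pickle.load(open("top.pkl","rb"))["color"][120:235,205:295];s=pickle.load(open("scene.pkl","rb"))["color"][195:310,355:445]
cv2.imwrite("pics/crop.png",np.hstack([cv2.resize(i,None,fx=4.4,fy=4.4,interpolation=cv2.INTER_CUBIC) for i in(t,s)]))
```

```text
(no output)
```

View pics/crop.png

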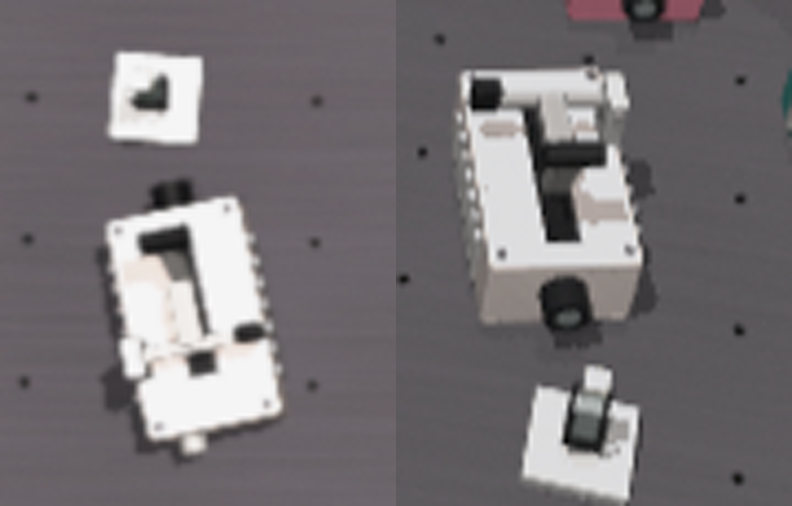

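The crop confirms it: white module, cuvette on the beam line ahead. In the crop's left half (top view) the tab is at (248,332) and the crossbar at (164,238); in the right half (scene view) the tab is at (486,94) and the crossbar at (573,154). Next I fit the pose from these points.

```bash
cat > h.py <<'E'
import numpy as np,cv2,pickle
from scipy.optimize import least_squares
from scipy.spatial.transform import Rotation as R
def proj(c,P): 
    K=np.array([[c["fx"],0,c["cx"]],[0,c["fy"],c["cy"]],[0,0,1]])
    return cv2.projectPoints(np.float64(P),c["rvec"],c["tvec"],K,None)[0][:,0]
def w(m,P): # module (x,y,yaw) -> world
    return R.from_euler("z",m[2]).apply(np.float64(P)/1000)+[m[0],m[1],0]
E
python3 - <<'E'
from h import *
T=pickle.load(open("top.pkl","rb"));S=pickle.load(open("scene.pkl","rb"))
tp={(75,45,60):(106,223),(75,-45,60):(238,198),(-75,-45,60):(281,410),(-75,45,60):(150,440)}
bar=(45,0,123);tab0=78
def tab(a): 
    return (-22,39-78*np.cos(a)+5*np.sin(a),90+78*np.sin(a)+5*np.cos(a))
tpx=np.array(list(tp.values())+[(164,238),(248,332)])/4.4+[205,120]
sp={(75,-45,60):(485,267),(75,45,60):(640,262)}
spx=(np.array(list(sp.values())+[(573,154),(486,94)])-[396,0])/4.4+[355,195]
def f(v):
    return np.r_[(proj(T,w(v,list(tp)+[bar,tab(v[3])]))-tpx).ravel(),(proj(S,w(v,list(sp)+[bar,tab(v[3])]))-spx).ravel()]
r=least_squares(f,[.6,.2,0.1,.1],loss="soft_l1")
print(r.x,np.round(r.fun.reshape(-1,2),1))
print("tab",w(r.x,[tab(r.x[3])]),"bar",w(r.x,[bar]))
c=w(r.x,[(155,0,0)]);print(c)
E
```

```text
[0.54245965 0.17408374 0.22604426 0.04953733] [[-0.8 -0.3]
 [-1.  -1.1]
 [-0.2  0.3]
 [-0.5  0. ]
 [-0.3  0.3]
 [-0.1 -0.2]
 [-0.3 -0.2]
 [-0.  -0.2]
 [-1.1 -0.1]
 [-1.6 -0.2]]
tab [[0.52968323 0.13147968 0.0988562 ]] bar [[0.58631488 0.18416932 0.123     ]]
[[0.69351655 0.20882298 0.        ]]
```

>>> jog_arm(moves=[0,0,0,0,0,1,0.4,0,0,0,0,0,1,0.4,0,0,0,0,0,1,0.4,0,0,0,0,0,1,0.4,0,0,0,0,0,1,0.4,0,0,0,0,0,1,0.4,0,0,0,0,0,1,0.4,0,0,0,0,0,1,0.4], grip_force=30)

```text
t: 0.77
eef_pos: [0.286, 0.611, 0.2307]
tool_rot: [0.0, 0.479, 0.878, -0.001]
contact_force: [-0.3, 0.2, -0.3]
gripper_width: 0.401
grasp_force: 0.0
```

>>> jog_arm(moves=[0,0,0,0,0,1,0.4,0,0,0,0,0,1,0.4,0,0,0,0,0,1,0.4,0,0,0,0,0,1,0.4,0,0,0,0,0,1,0.4,-1,0.25,0,0,0,0,0.4,-1,0.25,0,0,0,0,0.4,-1,0.25,0,0,0,0,0.4])

```text
t: 1.43
eef_pos: [0.314, 0.5555, 0.2306]
tool_rot: [0.0, 0.623, 0.782, -0.001]
contact_force: [0.9, 0.1, -0.1]
gripper_width: 0.403
grasp_force: 0.0
```

>>> jog_arm(moves=[-1,0.25,0,0,0,0,0.4,-1,0.25,0,0,0,0,0.4,-1,0.25,0,0,0,0,0.4,-1,0.25,0,0,0,0,0.4,-1,0.25,0,0,0,0,0.4,-1,0.25,0,0,0,0,0.4,-1,0.25,0,0,0,0,0.4,-1,0.25,0,0,0,0,0.4])

```text
t: 2.1
eef_pos: [0.3891, 0.408, 0.2309]
tool_rot: [-0.0, 0.623, 0.782, -0.0]
contact_force: [-0.7, 0.3, 0.7]
gripper_width: 0.398
grasp_force: 0.0
```

>>> jog_arm(moves=[-1,0.25,0,0,0,0,0.4,-1,0.25,0,0,0,0,0.4,-1,0.25,0,0,0,0,0.4,-1,0.25,0,0,0,0,0.4,-1,0.25,0,0,0,0,0.4,-1,0.25,0,0,0,0,0.4,-1,0.25,0,0,0,0,0.4,-1,0.25,0,0,0,0,0.4])

```text
t: 2.77
eef_pos: [0.4638, 0.2611, 0.231]
tool_rot: [-0.0, 0.623, 0.782, -0.0]
contact_force: [0.1, -0.3, 0.3]
gripper_width: 0.403
grasp_force: 0.0
```

>>> jog_arm(moves=[-1,0.25,0.2,0,0,0,0.4,-1,0.25,0.2,0,0,0,0.4,-1,0.25,0.2,0,0,0,0.4,-1,0.25,0.2,0,0,0,0.4,-1,0.25,0.2,0,0,0,0.4,-1,0.25,0.2,0,0,0,0.4,-1,0.25,0.2,0,0,0,0.4,0,0,0,0,0,0,0.4])

```text
t: 3.43
eef_pos: [0.53, 0.1287, 0.2025]
tool_rot: [0.001, 0.625, 0.78, -0.001]
contact_force: [-0.1, -0.8, -0.4]
gripper_width: 0.404
grasp_force: 0.0
```

Run:
```python
from station import *
from h import *
o=get_obs();print(o["eef_pos"],o["tool_rot"])
m=[.5425,.1741,.226]
print("TCP in module mm",R.from_euler("z",-m[2]).apply(o["eef_pos"]-[m[0],m[1],0])*1000)
for n in("wrist","top"):
    c=read_camera(n);pickle.dump(c,open(n+"2.pkl","wb"))
    if n=="wrist":print({k:v for k,v in c.items() if k!="color"});cv2.imwrite("pics/wrist.png",c["color"])
```

```text
[0.53003533 0.12870606 0.20252885] [ 6.75786629e-04  6.25365744e-01  7.80330617e-01 -1.16483833e-03]
TCP in module mm [-22.31962048 -41.44650206 202.5288513 ]
{'fx': 309.70691628693146, 'fy': 309.70691628693146, 'cx': 324.52930829017794, 'cy': 195.2383282937555, 'rvec': array([-2.79882389, -0.30849938, -0.048256  ]), 'tvec': array([-0.5448589 , -0.02231966,  0.35843606])}
```

View pics/wrist.png

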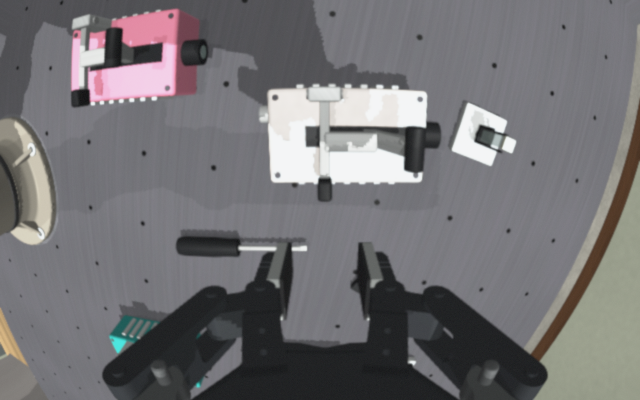

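The wrist view shows the target module with its tab at (325,189), crossbar at (415,150), and top corners at about (269,90), (425,92), (270,183) and (424,183). The pose gets refined with this view.

Run:
```python
from h import *
W=pickle.load(open("wrist2.pkl","rb"))
K=np.array([[W["fx"],0,W["cx"]],[0,W["fy"],W["cy"]],[0,0,1]])
pw=lambda P:cv2.fisheye.projectPoints(np.float64(P)[:,None],W["rvec"],W["tvec"],K,np.zeros(4))[0][:,0]
def tab(a): return (-22,39-78*np.cos(a)+5*np.sin(a),90+78*np.sin(a)+5*np.cos(a))
b=W["color"][165:210,310:340]; ys,xs=np.where(b.max(2)<50);print("tab dark",xs.mean()+310,ys.mean()+165,xs.min()+310,xs.max()+310,ys.min()+165,ys.max()+165)
C=[(-75,45,60),(75,45,60),(-75,-45,60),(75,-45,60),(45,0,123)]
px=np.array([(269,90),(426,92),(270,183),(424,183),(415,150),(325,189)])
print(np.round(pw(w([.5425,.1741,.226],C+[tab(.05)])),1))
f=lambda v:(pw(w(v,C+[tab(v[3])]))-px).ravel()
r=least_squares(f,[.5425,.1741,.226,.05]);print(r.x,np.round(r.fun.reshape(-1,2),1))
print("tab",tab(r.x[3]),w(r.x,[tab(r.x[3])]))
```

```text
tab dark 322.8095238095238 183.015873015873 319 329 179 198
[[266.8  92.5]
 [428.   94.1]
 [270.9 186.2]
 [422.6 185.5]
 [414.3 152.7]
 [325.2 192.1]]
[0.54214517 0.17651156 0.22287386 0.03734775] [[-2.  -0.4]
 [ 2.4 -0.2]
 [ 0.8  0.6]
 [-1.2  0.4]
 [-0.3 -0.3]
 [ 0.3 -0. ]]
tab (-22, np.float64(-38.75891162563984), np.float64(97.90896091758795)) [[0.52925632 0.13384857 0.09790896]]
```

>>> jog_arm(moves=[0.2,0,1,0,0,0,0.4,0,0,1,0,0,0,0.4,0,0,1,0,0,0,0.4,0,0,1,0,0,0,0.4,0,0,1,0,0,0,0.4,0,0,0.5,0,0,0,0.4,0,0,0.5,0,0,0,0.4,0,0,0,0,0,0,0.4])

```text
t: 4.2
eef_pos: [0.527, 0.138, 0.0819]
tool_rot: [-0.001, 0.623, 0.783, -0.001]
contact_force: [-0.5, 0.5, 0.8]
gripper_width: 0.402
grasp_force: 0.0
```

>>> jog_arm(moves=[0,0,0,0,0,0,0,0,0,0,0,0,0,0,0,0,0,0,0,0,0,0,0,0,0,0,0,0,0,0,0,0,0,0,0,0,0,0,0,0,0,0,0,0,0,0,0,0,0,0,0,0,0,0,0,0])

```text
t: 4.87
eef_pos: [0.5282, 0.1376, 0.0836]
tool_rot: [-0.0, 0.623, 0.782, 0.0]
contact_force: [-2.9, 0.4, 3.8]
gripper_width: 0.134
grasp_force: 34.2
```

Run:
```python
from station import *
from h import *
o=get_obs();print(o["eef_pos"],o["contact_force"],o["gripper_width"],o["grasp_force"])
m=[.5423,.1755,.2245]
print("TCP in module mm",R.from_euler("z",-m[2]).apply(o["eef_pos"]-[m[0],m[1],0])*1000)
c=read_camera("wrist")["color"];cv2.imwrite("pics/grasp.png",c)
```

```text
[0.52819967 0.13760042 0.08356699] [-2.86290069  0.43441842  3.80454089] 0.13350722628374975 34.24565076828003
TCP in module mm [-22.18365687 -33.80950492  83.56699025]
```

View pics/grasp.png

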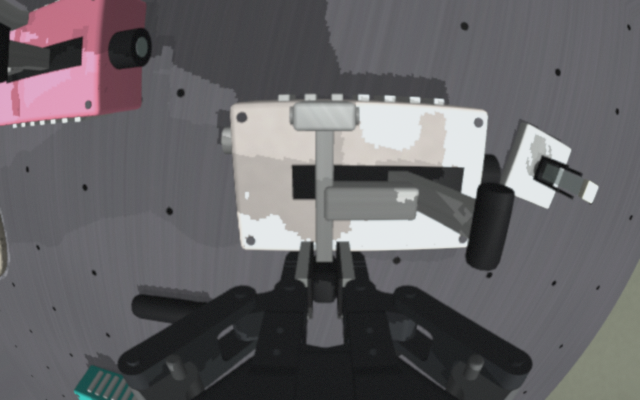

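Tab is between the pads (325,285), opening about 11.4 mm. I'll swing it along the hinge arc.

>>> jog_arm(moves=[0.12,0,-0.48,0,0,0,0,0.18,0,-0.46,0,0,0,0,0.24,0,-0.43,0,0,0,0,0.3,0,-0.4,0,0,0,0,0.35,0,-0.36,0,0,0,0,0.39,0,-0.3,0,0,0,0,0.43,0,-0.25,0,0,0,0,0.46,0,-0.19,0,0,0,0], grip_force=25)

```text
t: 5.58
eef_pos: [0.5172, 0.1852, 0.142]
tool_rot: [0.0, 0.623, 0.782, -0.0]
contact_force: [0.2, -5.6, 0.8]
gripper_width: 0.138
grasp_force: 33.4
```

>>> jog_arm(moves=[0.48,0,-0.13,0,0,0,0,0.49,0,-0.06,0,0,0,0,0.5,0,0,0,0,0,0,0.49,0,0.07,0,0,0,0,0.48,0,0.14,0,0,0,0,0.45,0,0.2,0,0,0,0,0.42,0,0.26,0,0,0,0,0.38,0,0.31,0,0,0,0])

```text
t: 6.25
eef_pos: [0.5005, 0.26, 0.1267]
tool_rot: [-0.0, 0.623, 0.783, 0.001]
contact_force: [-3.2, -1.1, 5.5]
gripper_width: 0.132
grasp_force: 39.8
```

Run:
```python
from station import *
from h import *
o=get_obs();print(o["eef_pos"],o["contact_force"],o["gripper_width"],o["grasp_force"])
m=[.5423,.1755,.2245]
print("TCP in module mm",R.from_euler("z",-m[2]).apply(o["eef_pos"]-[m[0],m[1],0])*1000)
c=read_camera("wrist")["color"];s=read_camera("scene")["color"][185:305,340:460]
cv2.imwrite("pics/flip.png",np.hstack([cv2.resize(c,(480,300)),cv2.resize(s,(300,300),interpolation=cv2.INTER_CUBIC)]))
```

```text
[0.50048471 0.26004814 0.12672523] [-3.18412437 -1.09738883  5.52735238] 0.13155648612219611 39.757161140441895
TCP in module mm [-21.94394328  91.73533053 126.7252338 ]
```

View pics/flip.png

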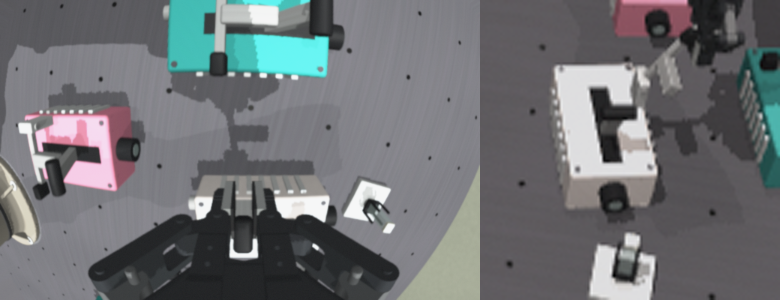

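The catch now leans over to the +y side (held tab in the scene crop near (665,70), lever slot exposed). Release, rise, and go over the lever, tilted along it.

>>> jog_arm(moves=[0,0,0,0,0,0,0.5,0,0,0,0,0,0,0.5,0,0,0,0,0,0,0.5,0,0,0,0,0,0,0.5,0,0,-0.5,0,0,0,0.5,0,0,-1,0,0,0,0.5,0,0,-1,0,0,0,0.5,0,0,-1,0,0,0,0.5], grip_force=40)

```text
t: 7.02
eef_pos: [0.5007, 0.2572, 0.1964]
tool_rot: [0.0, 0.623, 0.782, -0.0]
contact_force: [0.7, 0.6, 0.3]
gripper_width: 0.498
grasp_force: 0.0
```

>>> jog_arm(moves=[0,0,-1,0,0,0,0.5,-0.9,0.9,0,0,0,0,0.5,-0.9,0.9,0,0,0,0,0.5,-0.9,0.9,0,0,0,0,0.5,-0.9,0.9,0,0,0,0,0.5,-0.9,0.9,0,0,0,0,0.5,0,0,0,0,0,0,0.5,0,0,0,0,0,0,0.5])

```text
t: 7.68
eef_pos: [0.6095, 0.1882, 0.2155]
tool_rot: [0.0, 0.624, 0.781, 0.0]
contact_force: [-0.9, 0.5, -0.1]
gripper_width: 0.497
grasp_force: 0.0
```

>>> jog_arm(moves=[0,0,0,1,0,0,0.5,0,0,0,1,0,0,0.5,0,0,0,1,0,0,0.5,0,0,0,1,0,0,0.5,0,0,0,1,0,0,0.5,0,0,0,0.7,0,0,0.5,0,0,0,0,0,0,0.5,0,0,0,0,0,0,0.5])

```text
t: 8.35
eef_pos: [0.6081, 0.1908, 0.2144]
tool_rot: [-0.123, 0.61, 0.767, -0.155]
contact_force: [0.2, -0.8, -0.2]
gripper_width: 0.504
grasp_force: 0.0
```

```bash
cat >> h.py <<'E'
def rep(o,tgt):
    m=[.5423,.1755,.2245]
    q=o["tool_rot"];T=R.from_quat(q[[1,2,3,0]])
    p=R.from_euler("z",-m[2]).apply(o["eef_pos"]-[m[0],m[1],0])*1000
    print("module mm",p,"tool z in module",R.from_euler("z",-m[2]).apply(T.apply([0,0,1])))
    print("shift units to",tgt,T.inv().apply(R.from_euler("z",m[2]).apply(np.array(tgt)-p))/20)
E
python3 - <<'E'
from station import *
from h import *
o=get_obs();rep(o,(39,0,109));print(o["q"])
c=read_camera("wrist");pickle.dump(c,open("w3.pkl","wb"));cv2.imwrite("pics/lever.png",c["color"])
W=c;K=np.array([[W["fx"],0,W["cx"]],[0,W["fy"],W["cy"]],[0,0,1]])
print(cv2.fisheye.projectPoints(w([.5423,.1755,.2245],[(45,17,123),(45,-17,123),(-75,45,60),(75,45,60),(75,-45,60)])[:,None],W["rvec"],W["tvec"],K,np.zeros(4))[0][:,0])
E
```

```text
module mm [ 67.54686219   0.29233309 214.41197365] tool z in module [-3.87341970e-01 -6.73109486e-04 -9.21935868e-01]
shift units to (39, 0, 109) [-0.01233231  0.72558361  5.4120337 ]
[-0.60844382  0.68895596  0.395984    1.36582104 -0.25525143  1.53786811
  0.04237722]
[[343.58701528 179.89837891]
 [342.69964973 219.42347134]
 [260.85908272 130.42766259]
 [396.67318028 137.9002378 ]
 [390.57705704 226.55249385]]
```

View pics/lever.png

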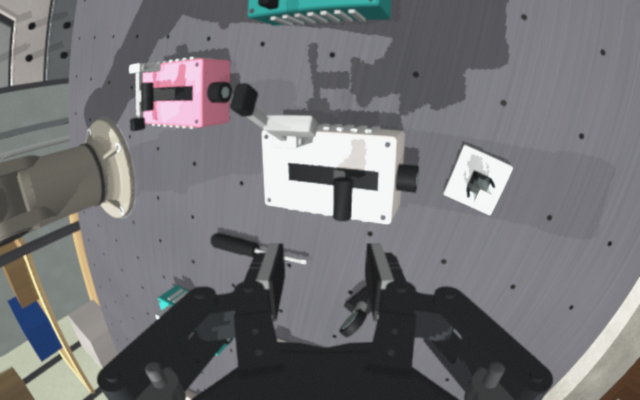

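The catch stays over (tab at (245,100)). The crossbar at (343,195) lines up with the prediction, so I advance along the lever axis and grip.

>>> jog_arm(moves=[0.1,0.7,0,0,0,0,0.5,0,0,1,0,0,0,0.5,0,0,1,0,0,0,0.5,0,0,1,0,0,0,0.5,0,0,0.8,0,0,0,0.5,0,0,0.8,0,0,0,0.5,0,0,0.8,0,0,0,0.5,0,0,0,0,0,0,0.5])

```text
t: 9.07
eef_pos: [0.5767, 0.1854, 0.1084]
tool_rot: [-0.124, 0.61, 0.767, -0.156]
contact_force: [0.0, 0.2, 0.1]
gripper_width: 0.501
grasp_force: 0.0
```

>>> jog_arm(moves=[0,0,0,0,0,0,0,0,0,0,0,0,0,0,0,0,0,0,0,0,0,0,0,0,0,0,0,0,0,0,0,0,0,0,0,0,0,0,0,0,0,0,0,0,0,0,0,0,0,0,0,0,0,0,0,0])

```text
t: 9.73
eef_pos: [0.5809, 0.1859, 0.1114]
tool_rot: [-0.123, 0.611, 0.767, -0.153]
contact_force: [0.3, 1.0, 6.8]
gripper_width: 0.168
grasp_force: 39.5
```

Run:
```python
from station import *
from h import *
o=get_obs();rep(o,(39,0,109));print(o["contact_force"],o["gripper_width"],o["grasp_force"])
c=read_camera("wrist")["color"];s=read_camera("scene")["color"][185:305,340:460]
cv2.imwrite("pics/lg.png",np.hstack([cv2.resize(c,(480,300)),cv2.resize(s,(300,300),interpolation=cv2.INTER_CUBIC)]))
```

```text
module mm [ 39.97410908   1.52493968 111.44280962] tool z in module [-3.85245823e-01  2.89482451e-04 -9.22813942e-01]
shift units to (39, 0, 109) [-0.0762874   0.00202086  0.13145444]
[0.33107925 1.02823115 6.78615542] 0.16813349904653196 39.470184445381165
```

View pics/lg.png

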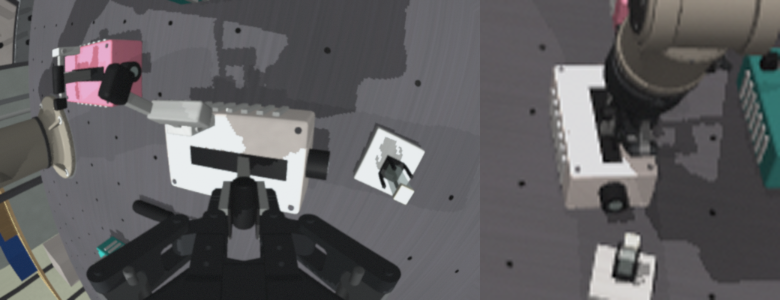

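>>> jog_arm(moves=[0,-0.24,0.01,-0.9,0,0,0,0,-0.24,0.01,-0.9,0,0,0,0,-0.24,0.01,-0.9,0,0,0,0,-0.24,0.01,-0.9,0,0,0,0,-0.24,0.01,-0.9,0,0,0,0,-0.24,0.01,-0.9,0,0,0,0,-0.24,0.01,-0.9,0,0,0,0,-0.24,0.01,-0.9,0,0,0], grip_force=60)

```text
t: 10.5
eef_pos: [0.5453, 0.1778, 0.1175]
tool_rot: [0.035, 0.622, 0.781, 0.045]
contact_force: [2.1, 0.9, 4.8]
gripper_width: 0.16
grasp_force: 60.4
```

Run:
```python
from station import *
from h import *
o=get_obs();a=-.35;print(o["contact_force"],o["gripper_width"],o["grasp_force"],o["q"]);rep(o,(10+77.4*np.sin(a),1.5,40+77.4*np.cos(a)))
```

```text
[2.09935855 0.92300737 4.82405329] 0.160138618970506 60.41889309883118 [-0.75752603  0.42005518  0.40273087  2.01157465 -0.24048428  0.64091305
  0.01555033]
module mm [  3.46376257   1.60320538 117.45793786] tool z in module [ 0.11299141  0.00163844 -0.99359461]
shift units to (np.float64(-16.540290297051936), 1.5, np.float64(112.70744797438714)) [-0.00480663 -1.02063832  0.12298029]
```

>>> jog_arm(moves=[0,-0.24,0.02,-0.6,0,0,0,0,-0.24,0.02,-0.6,0,0,0,0,-0.24,0.02,-0.6,0,0,0,0,-0.24,0.02,-0.6,0,0,0,0,-0.2,0.01,-0.3,0,0,0,0,-0.1,0,0,0,0,0,0,0,0,0,0,0,0,0,0,0,0,0,0,0])

```text
t: 11.17
eef_pos: [0.5262, 0.1736, 0.1132]
tool_rot: [0.095, 0.616, 0.773, 0.121]
contact_force: [5.0, 0.8, 13.3]
gripper_width: 0.163
grasp_force: 61.0
```

Run:
```python
from station import *
from h import *
o=get_obs();a=-.35;print(o["contact_force"],o["gripper_width"],o["grasp_force"],o["q"]);rep(o,(10+77.4*np.sin(a),1.5,40+77.4*np.cos(a)))
q=o["tool_rot"];g=o["eef_pos"]-R.from_quat(q[[1,2,3,0]]).apply([0,0,.0155])
p=R.from_euler("z",-.2245).apply(g-[.5423,.1755,0])*1000;print("bar approx",p,"lever",.4-np.arctan2(p[0]-10,p[2]-40))
```

```text
[ 4.99592026  0.77794674 13.29920045] 0.16252763965058598 61.03957772254944 [-0.83055731  0.33346998  0.42284729  2.20581976 -0.21372731  0.33382674
 -0.03313627]
module mm [-16.15593376   1.73404223 113.24363457] tool z in module [ 0.30347676  0.00251558 -0.95283552]
shift units to (np.float64(-16.540290297051936), 1.5, np.float64(112.70744797438714)) [-0.01176802 -0.02644025  0.01968328]
bar approx [-20.85982357   1.69505071 128.01258511] lever 0.737235661359654
```

>>> jog_arm(moves=[0,-0.1,-0.05,0,0,0,0,0,-0.1,-0.05,0,0,0,0,0,0,0,0,0,0,0,0,0,0,0,0,0,0,0,0,0,0,0,0,0,0,0,0,0,0,0,0,0,0,0,0,0,0,0,0,0,0,0,0,0,0])

```text
t: 11.83
eef_pos: [0.5239, 0.173, 0.1133]
tool_rot: [0.096, 0.616, 0.772, 0.122]
contact_force: [24.1, 4.6, -14.9]
gripper_width: 0.162
grasp_force: 60.8
```

```bash
cat > chk.py <<'E'
from station import *
from h import *
o=get_obs();print(o["contact_force"],o["gripper_width"],o["grasp_force"],o["q"][5])
q=o["tool_rot"];g=o["eef_pos"]-R.from_quat(q[[1,2,3,0]]).apply([0,0,.0155])
p=R.from_euler("z",-.2245).apply(g-[.5423,.1755,0])*1000;print("bar approx",p,"lever",.4-np.arctan2(p[0]-10,p[2]-40))
E
python3 chk.py
```

```text
[ 24.07906564   4.64697312 -14.92831155] 0.16221785327380814 60.79446494579315 0.32798125292374625
bar approx [-23.26101902   1.68432066 128.03156411] lever 0.7612499831633338
```

The pull force jumped to 24 N (the spring alone gives 6.5 N) and the motion stalled, so the lever is on its stop. One last look.

Run:
```python
from station import *
from h import *
c=read_camera("wrist")["color"];s=read_camera("scene")["color"][150:310,220:470]
cv2.imwrite("pics/end.png",np.hstack([cv2.resize(c,(400,250)),cv2.resize(s,(390,250),interpolation=cv2.INTER_CUBIC)]))
```

```text
(no output)
```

View pics/end.png

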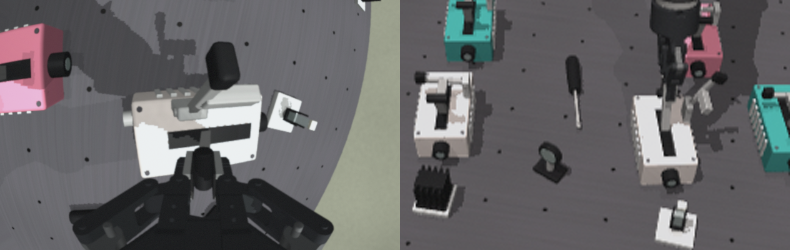

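The picture shows the crossbar held between the pads at (203,160) with the lever pulled back. The catch is still over to the side (tab at (222,62)), and the other module and the loose items are untouched.

```bash
python3 -c "
from station import *
print(hand_in())"
```

```text
the job is handed in; nothing more can be done
None
```

I flipped the catch on the sample-cell module past upright, pulled its shutter lever back to the stop, and handed the job in with the gripper still holding it open; the result of the judging was not shown.

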